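# Load the empty spool on the bench winder

## Task

Load the tall empty spool, the one with a flange at both ends, on the upright spindle of the small bench winder: lower it over the spindle all the way down until it sits flat on the round plate, and only then let go of it. Leave the short spool and the plain sleeve standing where they are.

Things in the scene. Friction and masses are not known exactly. Their poses are not given: they have to be found in the camera images.
- spool_mid (a point): the tall spool, loose, bare steel, upright on the bench, about 0.45 kg: 60 mm high, hub 46 mm diameter, at each end a flange of 60 mm diameter, 8 mm thick; a 36 mm bore runs right through. The same either way up. Point: its centre, on its axis, 30 mm above its underside; z is its axis. Can be gripped from above across the upper flange (60 mm)
- seat (a point): bench winder, fixed: grey base 160 x 100 x 14 mm; on it a dark round plate, 90 mm diameter, top 30 mm above the bench; amid it an upright steel spindle, 14 mm diameter, 70 mm tall above the plate, the last 10 mm tapered. At its +x, 78 mm from the spindle, a grey motor box 44 x 70 mm, top with knob 46 mm above the bench. Point: middle of the plate's top, at the spindle's foot; z up the spindle
- short_spool_mid (a point): the short spool, loose, bare steel, with the same diameters as the tall one (flanges 60 mm, 8 mm thick) but only 30 mm high: to be left alone. The point is its centre, 15 mm above its underside; z is its axis
- sleeve_mid (a point): the plain sleeve, loose, bare steel: a straight tube without flanges, 54 mm outer diameter, 36 mm bore, 60 mm high: to be left alone. The point is its centre, 30 mm above its underside; z is its axis

How it is judged:
By the outcome, as a careful person would: the job done as asked, in the order asked, and still so for the second after the job is handed in, with the robot touching nothing.
It also fails if it takes over 35 s, if anything falls off the work surface, if the arm or the gripper's body presses on something with over 40 N, if the wrist force passes 120 N, or if a joint passes its speed limit or range.

## Robot

A 7-joint arm with a two-finger parallel gripper is mounted at the origin on the work surface. World frame = base frame: x ahead of the robot, y to its left, z up, the work surface at z = 0. Lengths are in m, angles in rad, forces in N, time in s.
With the tool pointing down it reaches from about 0.4 to 0.85 m from the base axis. Payload 4.5 kg.
Tool frame: the origin (TCP) lies midway between the tips of the shut fingers; the grasp point (between the pads) lies 19 mm behind it; z points along the fingers, y is the direction in which the jaws open and shut (so a half turn about z gives the same grasp; the last joint's range is limited). The gripper opens to 88 mm and grips with 3 to 60 N. Pads are 18 mm wide; open, the fingers measure 123 mm over their backs; the gripper's body (75 mm by 187 mm) begins 45 mm behind the grasp point.
Start: joints at [-1.113, 0.689, -0.195, 1.565, 0.157, 0.902, -0.215], TCP at [0.257, 0.57, 0.211] pointing down, gripper open.
Joint ranges: [-3.01, 3.01], [-0.46, 2.08], [-1.47, 1.51], [0.13, 2.56], [-1, 4.14], [0.04, 2.09], [-2.66, 2.66]. Speed limits (rad/s): [2.57, 2.57, 3.14, 3.14, 3.14, 3.14, 3.14].

## Interface

Orientations are given as a unit quaternion [x, y, z, w].
In Python, from plant import get_state, snapshot, finish_job, regions_of gives the robot as it stands.
- The arm moves only by the tool send_rows, never from a script. Its argument "series" is a list of rows, each an object of numbers: "grip": the opening, from 0 (shut) to 1 (fully open); "dx", "dy", "dz": the shift along the tool's x, y, z in mm; "turn": the turn about the tool's z in rad. A call has 1 to 20 rows; each row shifts and turns the commanded pose from where the row before left it, along the tool's axes as they then stand; what a row does not reach is not made up. A row lasts 1/10 s, in which the tool goes at most 50 mm and 8.59 degrees, less where a joint would pass 70% of its speed; a pose out of reach is approached as far as the arm can. A call is refused whole if a number of a shift passes 50 or a number of a turn 0.15, either way. A call with a gripper value outside its range is refused whole. The fingers move at their own pace and stop on an object; "force" is the grip in N (left out, the last holds). Time passes only in rows, so rows that do not move let the fingers close. It gives the time, the measured TCP pose, the force and the opening at its end, in the units of the state.
- get_state(): the state, without advancing time (a new reading comes with each control period).
- snapshot(name): name is "scene" or "top" or "wrist"; returns a dict with "img" (384x512x3 uint8, red, green, blue), "depth" (384x512 float32, m along the optical axis (not along the pixel's ray), 0 where there is no reading), "fov_y" (degrees; the focal length in pixels is half the picture's height over the tangent of half this angle, whatever the lens; pixels are square), "cx", "cy" (the principal point, pixels), "R" (3x3) and "t" (3): a world point X has camera coordinates R X + t. Camera axes: x right, y down, z forward; pixel columns grow to the right and rows downward; lengths in m; the calibration is good to about 2 mm. The wrist camera is an equidistant fisheye: a pixel r from the principal point sees the ray r / f radians off the axis. A picture is of the moment at which its call begins.
- finish_job(): hands the job in, once; it reports no verdict.
Trained networks look in a picture, given as the dict that the camera call returned (one of the last four; its "shot" number tells which), for a name from the list of things; names that differ only in an ending like _2 or _b are one class to them, and where a whole thing is asked for, a point or a joint stands for the part that bears it (a point fixed in the world has none). Each returns a list of dicts, best first, with "score" (0 to 1); they miss things now and then, are a little off and sometimes report something else, mostly with a low value. They report only what shows in the picture. A call takes as long as a camera call.
- regions_of(picture, target): "pixels" (384x512 bool, what is visible of it) and "extent" ([left, top, right, bottom] in pixels, round what is visible of it).
The state is a dict: "clock": time; "q": joint angles; "qd": joint speeds; "joint_torque": joint torques, N m; "tool_pos": TCP position; "eef_rot": TCP orientation; "contact_force": force on the tool from outside, world axes, zero at the start; "moment": the same for the moment, N m; "opening": opening from 0.0 (shut) to 1.0 (fully open).
Only numpy, scipy, OpenCV 4.12 (cv2) and the standard library are available. Lean on these libraries where they do the work, as an engineer would, in place of code of your own. Each camera call takes 0.05 s, during which the arm holds its last target.

## Working session

There is one attempt and no reset: what is moved stays moved. The work goes in short steps, Python scripts to look and compute and a tool call to move; the robot and the scene stay as the last step left them, time stands still between calls to the robot, and variables do not carry over. Pictures are saved under pics/ and viewed, and the job is handed in when it is done.

Besides the shell and the picture viewer there is one more tool, called by a JSON object that holds its "op" and its "data". send_rows: Moves the arm, as the interface text tells. Its arguments: {"type":"object","properties":{"series":{"type":"array","items":{"type":"object","properties":{"grip":{"type":"number"},"dx":{"type":"number"},"dy":{"type":"number"},"dz":{"type":"number"},"turn":{"type":"number"}}}},"force":{"type":"number"}},"required":["series"]}

```bash
mkdir -p pics; cat > h.py <<'E'
import numpy as np, cv2
from plant import get_state, snapshot, finish_job, regions_of
def f(p): return p["img"].shape[0]/2/np.tan(np.radians(p["fov_y"])/2)
def cloud(p):
    d=p["depth"]; v,u=np.mgrid[:384,:512]; F=f(p)
    c=np.stack([(u-p["cx"])/F*d,(v-p["cy"])/F*d,d],-1)
    w=(c-np.array(p["t"]))@np.array(p["R"]); w[d==0]=np.nan
    return w
def save(p,n): cv2.imwrite(f"pics/{n}.png",cv2.cvtColor(p["img"],cv2.COLOR_RGB2BGR))
E
python3 - <<'E'
from h import *
s=get_state(); print(s)
for n in ("scene","top"):
    p=snapshot(n); save(p,n+"1"); w=cloud(p); print(n,p["fov_y"],p["cx"],p["cy"],-np.array(p["R"]).T@p["t"])
    for t in ("spool_mid","seat","short_spool_mid","sleeve_mid"):
        for r in regions_of(p,t)[:3]:
            q=w[r["pixels"]]; q=q[~np.isnan(q[:,0])]
            print(n,t,round(r["score"],2),r["extent"],np.nanmedian(q,0).round(3),np.percentile(q[:,2],[2,50,98]).round(3))
E
```

```text
{'clock': 0.0, 'q': array([-1.11320236,  0.69000337, -0.19449621,  1.56632871,  0.157322  ,
        0.90248784, -0.21511758]), 'qd': array([ 0.00058661,  0.00066785, -0.00130924,  0.00245523,  0.00150186,
        0.00082515,  0.0014561 ]), 'joint_torque': array([-9.82863821e-05, -5.27557826e+01, -1.26710996e+00, -1.53426147e+01,
       -5.27177565e-02,  6.64221647e-03,  1.74290831e-04]), 'tool_pos': array([0.2567989 , 0.56906755, 0.21060161]), 'eef_rot': array([ 2.10283038e-01,  9.77640119e-01, -9.10003272e-04, -1.15282759e-04]), 'contact_force': array([ 1.36713999, -0.82813548,  0.79388513]), 'moment': array([-0.03367769,  0.03565651, -0.04659767]), 'opening': 1.0061466794958673}
scene 56.04506263310559 256.5084815474128 187.30222864410422 [ 1.2761891  -0.17342233  0.5788555 ]
scene spool_mid 0.96 [124.9, 172.5, 150.6, 204.9] [ 0.48  -0.307  0.038] [0.001 0.038 0.059]
scene spool_mid 0.3 [302.2, 201.9, 321.9, 233.5] [0.668 0.096 0.04 ] [-0.001  0.04   0.059]
scene seat 0.8 [332.0, 146.5, 385.3, 199.6] [0.524 0.28  0.027] [-0.002  0.027  0.074]
scene short_spool_mid 0.75 [203.2, 210.5, 229.0, 234.6] [ 0.625 -0.13   0.022] [0.001 0.022 0.029]
scene sleeve_mid 0.63 [302.3, 200.6, 323.1, 233.3] [0.669 0.095 0.04 ] [0.001 0.04  0.059]
top 42.839698534250985 250.85649620039513 196.26468814782498 [0.31776535 0.01134131 1.12281876]
top spool_mid 0.79 [369.4, 198.3, 403.1, 228.1] [ 0.465 -0.307  0.057] [0.004 0.057 0.063]
top seat 0.59 [96.8, 200.9, 148.4, 273.7] [0.486 0.286 0.029] [0.009 0.029 0.056]
top short_spool_mid 0.72 [287.4, 147.3, 312.2, 174.6] [ 0.615 -0.131  0.03 ] [0.007 0.03  0.035]
top sleeve_mid 0.92 [185.1, 141.2, 210.5, 169.4] [0.648 0.1   0.055] [0.004 0.055 0.064]
```

```bash
python3 - <<'E'
import cv2
a=cv2.imread("pics/scene1.png");cv2.imwrite("pics/a.png",cv2.resize(a[130:250,110:400],None,fx=2.7,fy=2.7))
a=cv2.imread("pics/top1.png");cv2.imwrite("pics/b.png",cv2.resize(a[120:320,70:430],None,fx=2.2,fy=2.2))
E
```

```text
(no output)
```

View pics/a.png

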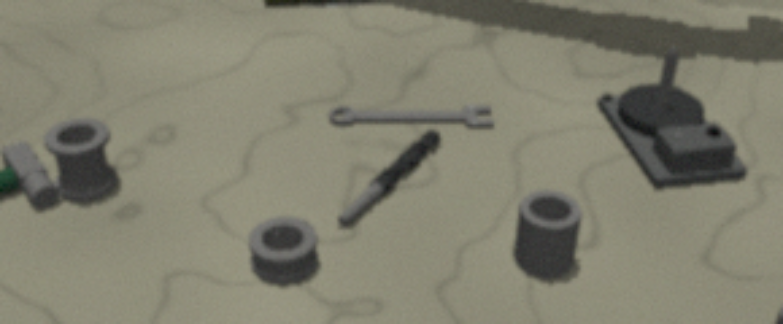

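View pics/b.png

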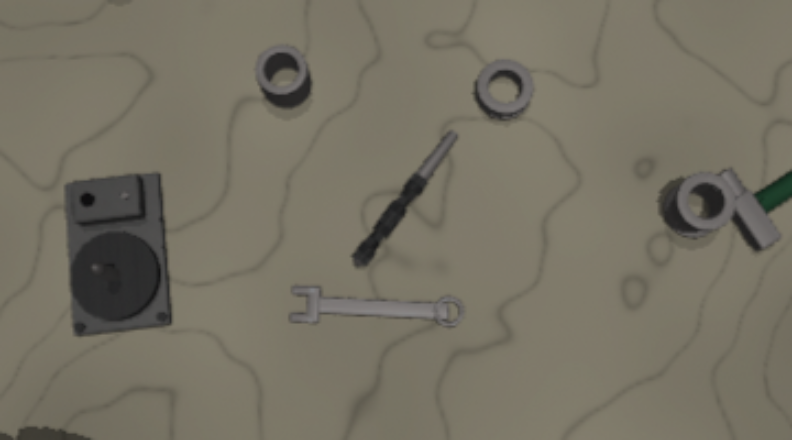

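The tall flanged spool is at top-image (390,213), with a hammer head lying close on its −y side. The sleeve is at (198,155), the short spool at (300,161) and the winder at about (122,237). Next I'll measure precisely.

```bash
cat > m.py <<'E'
from h import *
from scipy.optimize import least_squares
def proj(p,X):
    c=X@np.array(p["R"]).T+p["t"]; return np.c_[c[:,0]/c[:,2]*f(p)+p["cx"],c[:,1]/c[:,2]*f(p)+p["cy"]]
def onplane(p,uv,z):
    R=np.array(p["R"]);o=-R.T@p["t"]; d=np.c_[(uv[:,0]-p["cx"])/f(p),(uv[:,1]-p["cy"])/f(p),np.ones(len(uv))]@R
    return o+d*((z-o[2])/d[:,2])[:,None]
E
python3 - <<'E'
from m import *
for n in ("top","scene"):
    p=snapshot(n); w=cloud(p)
    for c,z0,z1,r,nm in (((.466,-.307),.054,.068,.05,"spool"),((.49,.286),.024,.036,.07,"plate"),((.49,.286),.055,.12,.06,"spindle"),((.49,.286),.038,.054,.12,"box"),((.465,-.34),.008,.05,.08,"hammer?")):
        m=(np.hypot(w[...,0]-c[0],w[...,1]-c[1])<r)&(w[...,2]>z0)&(w[...,2]<z1)
        q=w[m]; 
        if len(q)<3: print(n,nm,len(q)); continue
        e=cv2.minEnclosingCircle(q[:,:2].astype(np.float32))
        print(n,nm,len(q),"mean",q.mean(0).round(4),"med z",np.median(q[:,2]).round(4),"encl",np.round(e[0],4),round(e[1],4),"bbox",q.min(0).round(3),q.max(0).round(3))
        if nm=="spindle": print(q[np.argsort(q[:,2])][-12:].round(3))
        if nm=="hammer?":
            h=q[q[:,1]<-.335]; print(len(h),h.max(0).round(3),np.median(h[:,2]))
E
```

```text
top spool 384 mean [ 0.4646 -0.309   0.06  ] med z 0.0601 encl [ 0.4652 -0.3096] 0.0307 bbox [ 0.436 -0.339  0.054] [ 0.494 -0.28   0.067]
top plate 1241 mean [0.4671 0.29   0.0301] med z 0.0302 encl [0.4888 0.2829] 0.0695 bbox [0.421 0.247 0.024] [0.553 0.337 0.036]
top spindle 63 mean [0.4637 0.289  0.0848] med z 0.0898 encl [0.4655 0.2914] 0.0074 bbox [0.458 0.284 0.056] [0.472 0.297 0.101]
[[0.462 0.289 0.096]
 [0.464 0.295 0.097]
 [0.466 0.295 0.097]
 [0.462 0.293 0.098]
 [0.468 0.29  0.098]
 [0.464 0.291 0.098]
 [0.464 0.292 0.099]
 [0.463 0.288 0.1  ]
 [0.468 0.292 0.101]
 [0.461 0.29  0.101]
 [0.466 0.292 0.101]
 [0.465 0.29  0.101]]
top box 586 mean [0.5403 0.291  0.0426] med z 0.0423 encl [0.5158 0.2916] 0.0579 bbox [0.458 0.257 0.038] [0.565 0.326 0.054]
top hammer? 805 mean [ 0.4584 -0.3594  0.0238] med z 0.0245 encl [ 0.4676 -0.3504] 0.0695 bbox [ 0.413 -0.42   0.008] [ 0.499 -0.281  0.05 ]
614 [ 0.499 -0.34   0.032] 0.024684660767984253
scene spool 192 mean [ 0.4665 -0.3088  0.0575] med z 0.0576 encl [ 0.4638 -0.3078] 0.0306 bbox [ 0.433 -0.338  0.054] [ 0.494 -0.279  0.061]
scene plate 388 mean [0.4727 0.2885 0.0281] med z 0.028 encl [0.4867 0.2822] 0.068 bbox [0.423 0.248 0.024] [0.55  0.337 0.036]
scene spindle 69 mean [0.4687 0.2906 0.0768] med z 0.0776 encl [0.4666 0.2921] 0.0079 bbox [0.46  0.285 0.056] [0.474 0.3   0.097]
[[0.466 0.297 0.09 ]
 [0.465 0.285 0.09 ]
 [0.461 0.29  0.091]
 [0.466 0.287 0.091]
 [0.468 0.292 0.091]
 [0.469 0.289 0.092]
 [0.467 0.293 0.094]
 [0.467 0.29  0.094]
 [0.469 0.294 0.095]
 [0.465 0.29  0.096]
 [0.466 0.295 0.096]
 [0.467 0.292 0.097]]
scene box 239 mean [0.5372 0.2911 0.0408] med z 0.04 encl [0.5169 0.2941] 0.0556 bbox [0.462 0.257 0.038] [0.567 0.327 0.054]
scene hammer? 700 mean [ 0.4709 -0.3471  0.0236] med z 0.0227 encl [ 0.4701 -0.3522] 0.0669 bbox [ 0.412 -0.419  0.008] [ 0.501 -0.286  0.05 ]
420 [ 0.501 -0.336  0.05 ] 0.021517028878064726
```

{"op": "send_rows", "data": {"series": [{"turn":0.147,"grip":1},{"turn":0.145},{"turn":0.145},{"turn":0.145},{"turn":0.145},{"turn":0.145},{"turn":0.145},{"turn":0.13},{},{}]}}

```text
schema error: expected keys grip, dx, dy, dz, turn
```

```bash
python3 - <<'E'
from h import *
s=get_state(); print(s["clock"],s["tool_pos"],s["eef_rot"],s["q"].round(2))
E
```

```text
0.6 [0.2569962  0.56974568 0.21145449] [2.10298864e-01 9.77637144e-01 4.85120848e-05 9.52802995e-06] [-1.11  0.69 -0.19  1.57  0.16  0.9  -0.22]
```

{"op": "send_rows", "data": {"series": [{"grip":1,"dx":0,"dy":0,"dz":0,"turn":0.147},{"grip":1,"dx":0,"dy":0,"dz":0,"turn":0.145},{"grip":1,"dx":0,"dy":0,"dz":0,"turn":0.145},{"grip":1,"dx":0,"dy":0,"dz":0,"turn":0.145},{"grip":1,"dx":0,"dy":0,"dz":0,"turn":0.145},{"grip":1,"dx":0,"dy":0,"dz":0,"turn":0.145},{"grip":1,"dx":0,"dy":0,"dz":0,"turn":0.145},{"grip":1,"dx":0,"dy":0,"dz":0,"turn":0.13},{"grip":1,"dx":0,"dy":0,"dz":0,"turn":0}]}}

```text
clock: 1.5
tool_pos: [0.2568, 0.5699, 0.2114]
eef_rot: [0.707, 0.707, 0.0, 0.0]
contact_force: [-0.4, 0.1, 0.2]
opening: 1.0
```

```bash
python3 - <<'E'
from h import *
s=get_state(); print(s["clock"],s["tool_pos"],s["eef_rot"],s["q"].round(2))
E
```

```text
1.5 [0.25675801 0.56987438 0.2114373 ] [7.07092874e-01 7.07120658e-01 1.14258914e-04 1.72649413e-04] [-1.3   0.69  0.14  1.58 -0.12  0.88 -1.12]
```

{"op": "send_rows", "data": {"series": [{"grip":1,"dx":-30,"dy":20,"dz":0,"turn":0},{"grip":1,"dx":-30,"dy":21,"dz":0,"turn":0},{"grip":1,"dx":-30,"dy":21,"dz":0,"turn":0},{"grip":1,"dx":-30,"dy":21,"dz":0,"turn":0},{"grip":1,"dx":-30,"dy":21,"dz":0,"turn":0},{"grip":1,"dx":-30,"dy":21,"dz":0,"turn":0},{"grip":1,"dx":-30,"dy":21,"dz":0,"turn":0},{"grip":1,"dx":-30,"dy":21,"dz":0,"turn":0},{"grip":1,"dx":-30,"dy":21,"dz":0,"turn":0},{"grip":1,"dx":-30,"dy":20,"dz":0,"turn":0},{"grip":1,"dx":-30,"dy":0,"dz":0,"turn":0},{"grip":1,"dx":-30,"dy":0,"dz":0,"turn":0},{"grip":1,"dx":-30,"dy":0,"dz":0,"turn":0},{"grip":1,"dx":-30,"dy":0,"dz":0,"turn":0},{"grip":1,"dx":-30,"dy":0,"dz":0,"turn":0}]}}

```text
clock: 3.0
tool_pos: [0.4651, 0.1187, 0.2116]
eef_rot: [0.706, 0.709, 0.0, 0.0]
contact_force: [0.2, -0.1, -0.4]
opening: 0.999
```

```bash
python3 - <<'E'
from h import *
s=get_state(); print(s["clock"],s["tool_pos"],s["eef_rot"],s["q"].round(2),s["qd"].round(2))
E
```

```text
3.0 [0.46509346 0.11867472 0.21162173] [7.05682754e-01 7.08527862e-01 3.30471801e-04 1.02002139e-04] [-0.39  0.5   0.06  2.   -0.05  0.64 -0.29] [ 0.61 -0.1  -0.04  0.22  0.04 -0.13  0.54]
```

{"op": "send_rows", "data": {"series": [{"grip":1,"dx":-31,"dy":0,"dz":0,"turn":0},{"grip":1,"dx":-31,"dy":0,"dz":0,"turn":0},{"grip":1,"dx":-31,"dy":0,"dz":0,"turn":0},{"grip":1,"dx":-31,"dy":0,"dz":0,"turn":0},{"grip":1,"dx":-31,"dy":0,"dz":0,"turn":0},{"grip":1,"dx":-31,"dy":0,"dz":0,"turn":0},{"grip":1,"dx":-31,"dy":0,"dz":0,"turn":0},{"grip":1,"dx":-31,"dy":0,"dz":0,"turn":0},{"grip":1,"dx":-31,"dy":0,"dz":0,"turn":0},{"grip":1,"dx":-31,"dy":0,"dz":0,"turn":0},{"grip":1,"dx":-31,"dy":0,"dz":0,"turn":0},{"grip":1,"dx":-31,"dy":0,"dz":0,"turn":0},{"grip":1,"dx":-31,"dy":0,"dz":0,"turn":0},{"grip":1,"dx":-26,"dy":0,"dz":0,"turn":0},{"grip":1,"dx":0,"dy":0,"dz":30,"turn":0},{"grip":1,"dx":0,"dy":0,"dz":30,"turn":0},{"grip":1,"dx":0,"dy":0,"dz":20,"turn":0},{"grip":1,"dx":0,"dy":0,"dz":0,"turn":0},{"grip":1,"dx":0,"dy":0,"dz":0,"turn":0}]}}

```text
clock: 4.9
tool_pos: [0.4653, -0.3093, 0.1317]
eef_rot: [0.706, 0.708, 0.0, 0.0]
contact_force: [-0.3, -0.3, -0.1]
opening: 0.999
```

```bash
python3 - <<'E'
from h import *
s=get_state(); print(s["clock"],s["tool_pos"],s["eef_rot"],s["q"].round(2),s["qd"].round(2))
p=snapshot("wrist"); save(p,"w1"); print(p["fov_y"],p["cx"],p["cy"],-np.array(p["R"]).T@p["t"])
def pw(p,X):
    c=np.array(p["R"])@X+p["t"]; r=np.hypot(c[0],c[1]); th=np.arctan2(r,c[2])*f(p); return c[:2]/r*th+[p["cx"],p["cy"]]
a=p["img"][...,::-1].copy()
for c,col in (((.465,-.309),(0,0,255)),):
  for R in (.018,.03):
    pts=np.array([pw(p,np.array([c[0]+R*np.cos(t),c[1]+R*np.sin(t),.06])) for t in np.linspace(0,6.28,60)])
    for x,y in pts: a[int(round(y))%384,int(round(x))%512]=col
    print(pts.mean(0))
cv2.imwrite("pics/w1.png",cv2.resize(a,None,fx=1.5,fy=1.5,interpolation=cv2.INTER_NEAREST))
E
```

```text
4.9 [ 0.46529196 -0.30933169  0.1317372 ] [7.06464753e-01 7.07748207e-01 1.58632280e-04 5.24212089e-05] [ 0.51  0.71 -0.    1.85  0.    0.58  0.5 ] [-0.   -0.02  0.01 -0.02 -0.   -0.   -0.01]
65.70646984690485 259.1747693662161 186.4346821908836 [ 0.46578248 -0.22665372  0.30516446]
[257.99873222 186.0759378 ]
[258.22583494 185.70253642]
```

View pics/w1.png

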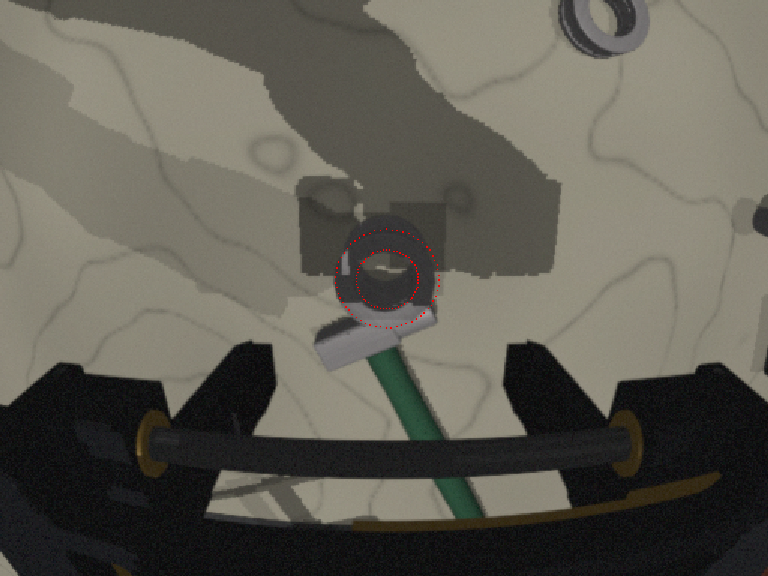

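The projected flange circles (centre at about (387,279) in the enlarged wrist view) match the spool. The hammer head lies below it, clear of the jaw line. I'll descend to TCP z 0.037.

{"op": "send_rows", "data": {"force": 40, "series": [{"grip":1,"dx":0,"dy":0,"dz":20,"turn":0},{"grip":1,"dx":0,"dy":0,"dz":20,"turn":0},{"grip":1,"dx":0,"dy":0,"dz":20,"turn":0},{"grip":1,"dx":0,"dy":0,"dz":15,"turn":0},{"grip":1,"dx":0,"dy":0,"dz":12,"turn":0},{"grip":1,"dx":0,"dy":0,"dz":8,"turn":0},{"grip":1,"dx":0,"dy":0,"dz":0,"turn":0},{"grip":0.6,"dx":0,"dy":0,"dz":0,"turn":0},{"grip":0.5,"dx":0,"dy":0,"dz":0,"turn":0},{"grip":0.3,"dx":0,"dy":0,"dz":0,"turn":0},{"grip":0.3,"dx":0,"dy":0,"dz":0,"turn":0},{"grip":0.3,"dx":0,"dy":0,"dz":0,"turn":0},{"grip":0.3,"dx":0,"dy":0,"dz":0,"turn":0},{"grip":0.3,"dx":0,"dy":0,"dz":0,"turn":0}]}}

```text
clock: 6.35
tool_pos: [0.465, -0.3092, 0.0364]
eef_rot: [0.707, 0.707, 0.0, -0.0]
contact_force: [0.7, -0.2, -0.3]
opening: 0.383
```

The opening of 0.38 (34 mm) doesn't match a 60 mm flange, so I'll look before moving.

```bash
python3 - <<'E'
from h import *
s=get_state(); print(s["clock"],s["tool_pos"],s["opening"],s["contact_force"])
p=snapshot("wrist"); cv2.imwrite("pics/w2.png",cv2.resize(p["img"][...,::-1],None,fx=1.5,fy=1.5))
p=snapshot("scene"); cv2.imwrite("pics/s2.png",cv2.resize(p["img"][100:260,60:260,::-1],None,fx=3.5,fy=3.5)); print(get_state()["opening"])
E
```

```text
6.35 [ 0.46499456 -0.3092443   0.03639737] 0.382618560221358 [ 0.72563035 -0.23585773 -0.3027515 ]
0.3111479318351015
```

View pics/w2.png

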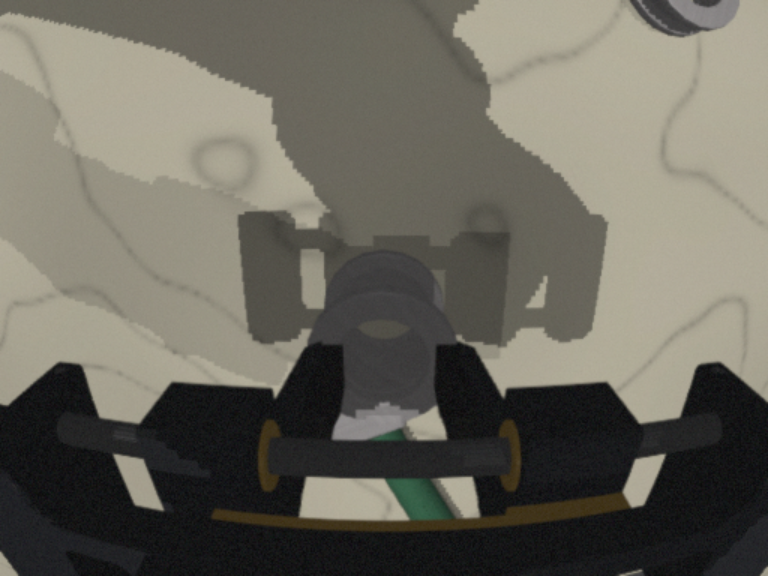

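View pics/s2.png

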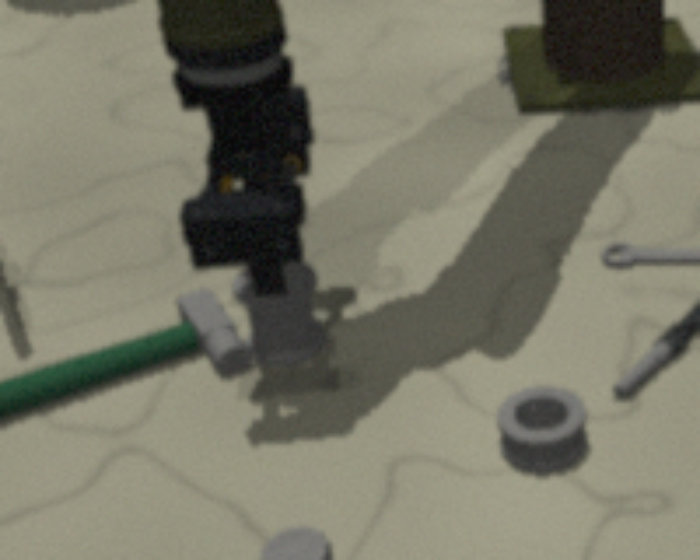

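```bash
python3 - <<'E'
from m import *
s=get_state(); print(s["clock"],s["tool_pos"],s["opening"],s["contact_force"])
for n in ("top","scene"):
    p=snapshot(n); w=cloud(p)
    rs=regions_of(p,"spool_mid"); print(n,[(r["score"],r["extent"]) for r in rs[:2]])
    x0,y0,x1,y1=[int(v) for v in rs[0]["extent"]]
    a=p["img"][max(0,y0-30):y1+30,max(0,x0-30):x1+30,::-1]; cv2.imwrite(f"pics/z_{n}.png",cv2.resize(a,None,fx=7,fy=7,interpolation=cv2.INTER_CUBIC)[:600,:800])
    q=w[rs[0]["pixels"]]; q=q[~np.isnan(q[:,0])]
    for lo,hi in ((0,.008),(.008,.03),(.03,.05),(.05,.056),(.056,.07)):
        m=q[(q[:,2]>lo)&(q[:,2]<hi)]
        if len(m): print(lo,len(m),m.min(0).round(3),m.max(0).round(3))
p=snapshot("wrist")
c=np.array(p["R"])@s["tool_pos"]+p["t"]; r=np.hypot(c[0],c[1]); print("tcp px",(c[:2]/r*np.arctan2(r,c[2])*f(p)+[p["cx"],p["cy"]])*1.5)
d=p["depth"]; F=f(p); v,u=np.mgrid[:384,:512]; X=u-p["cx"];Y=v-p["cy"];R=np.hypot(X,Y);th=R/F
c=np.stack([X/R*np.tan(th)*d,Y/R*np.tan(th)*d,d],-1); w=(c-p["t"])@np.array(p["R"])
for uv in ((384,340),(384,252),(384,300),(384,280),(325,360),(455,360),(330,345),(384,390),(310,345),(455,335),(330,290),(440,290)):
    print(uv,w[int(uv[1]/1.5),int(uv[0]/1.5)].round(3))
cv2.imwrite("pics/w3.png",cv2.resize(p["img"][130:330,150:360,::-1],None,fx=3,fy=3))
print(get_state()["opening"])
E
```

```text
6.45 [ 0.46502684 -0.30921757  0.03636846] 0.3111479318351015 [-0.36108391  0.46015394 -0.25591622]
top [(0.54, [368.7, 199.0, 389.4, 226.8])]
0 60 [ 0.437 -0.32   0.001] [ 0.495 -0.28   0.008]
0.008 104 [ 0.439 -0.317  0.008] [ 0.49  -0.279  0.029]
0.03 4 [ 0.461 -0.312  0.03 ] [ 0.483 -0.287  0.047]
0.05 11 [ 0.441 -0.294  0.053] [ 0.49  -0.281  0.056]
0.056 125 [ 0.439 -0.304  0.056] [ 0.489 -0.28   0.066]
scene [(0.56, [126.6, 173.9, 151.3, 204.8])]
0 92 [ 0.443 -0.335  0.   ] [ 0.495 -0.281  0.008]
0.008 130 [ 0.462 -0.331  0.008] [ 0.492 -0.283  0.03 ]
0.03 96 [ 0.445 -0.329  0.03 ] [ 0.488 -0.286  0.05 ]
0.05 44 [ 0.448 -0.33   0.05 ] [ 0.495 -0.281  0.056]
0.056 112 [ 0.444 -0.337  0.056] [ 0.495 -0.281  0.061]
tcp px [386.61860704 333.33743333]
(384, 340) [ 0.464 -0.329  0.001]
(384, 252) [ 0.464 -0.281  0.008]
(384, 300) [ 0.464 -0.284  0.061]
(384, 280) [ 0.464 -0.287  0.028]
(325, 360) [ 0.444 -0.299  0.079]
(455, 360) [ 0.488 -0.299  0.079]
(330, 345) [ 0.445 -0.299  0.068]
(384, 390) [ 0.464 -0.328  0.052]
(310, 345) [ 0.436 -0.303  0.06 ]
(455, 335) [ 0.491 -0.3    0.056]
(330, 290) [ 0.437 -0.3    0.008]
(440, 290) [ 0.491 -0.3    0.007]
0.30214502839830193
```

View pics/w3.png

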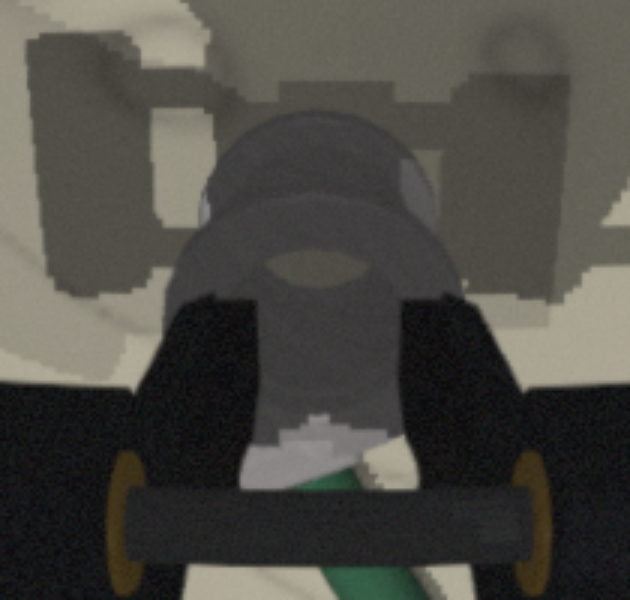

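View pics/z_scene.png

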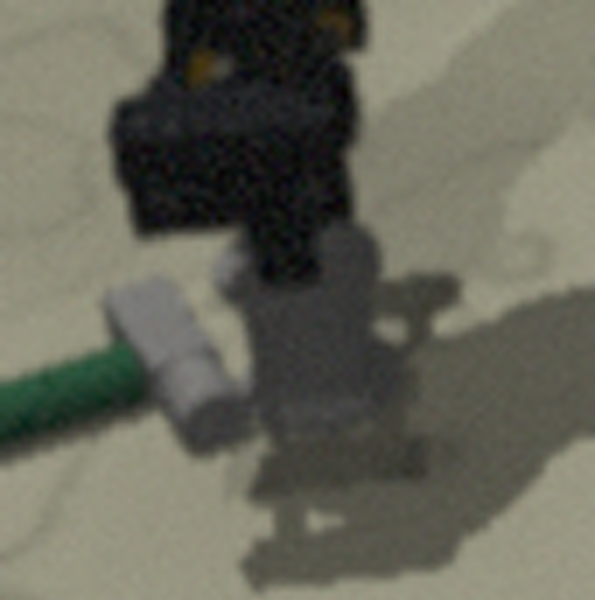

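The spool hasn't moved: it is upright at (0.465, −0.309). In the wrist view, though, the fingertips end at about z 0.066, above the flange, while the TCP reads 0.036. The jaws closed over the top of the spool. I'll open up, raise, and measure where the tips really are.

{"op": "send_rows", "data": {"series": [{"grip":0.3,"dx":0,"dy":0,"dz":-15,"turn":0},{"grip":0.3,"dx":0,"dy":0,"dz":-20,"turn":0},{"grip":0.3,"dx":0,"dy":0,"dz":-20,"turn":0},{"grip":0.3,"dx":0,"dy":0,"dz":0,"turn":0},{"grip":0.3,"dx":0,"dy":0,"dz":0,"turn":0}]}}

```text
clock: 7.2
tool_pos: [0.4651, -0.3092, 0.0913]
eef_rot: [0.707, 0.707, 0.0, 0.0]
contact_force: [0.7, -0.1, 0.2]
opening: 0.302
```

```bash
cat >> m.py <<'E'
def wcloud(p):
    d=p["depth"]; F=f(p); v,u=np.mgrid[:384,:512]; X=u-p["cx"];Y=v-p["cy"];R=np.hypot(X,Y)+1e-9;th=R/F
    c=np.stack([X/R*np.tan(th)*d,Y/R*np.tan(th)*d,d],-1); w=(c-p["t"])@np.array(p["R"]); w[d==0]=np.nan; return w
E
cat > tip.py <<'E'
from m import *
s=get_state(); tp=s["tool_pos"]; print(s["clock"],tp,s["opening"],s["contact_force"])
p=snapshot("wrist"); w=wcloud(p)
import sys
cv2.imwrite(f"pics/{sys.argv[1]}.png",cv2.resize(p["img"][...,::-1],None,fx=1.5,fy=1.5))
r=w-tp  # finger frame: x jaw, y width, z
m=(abs(r[...,1])<.02)&(abs(r[...,0])<.07)&(w[...,2]>.07)&(r[...,2]<.09)
q=r[m]; print(len(q))
for z in np.arange(-.01,.09,.005):
    k=q[(q[:,2]>=z)&(q[:,2]<z+.005)]
    if len(k): 
        a=k[k[:,0]<0];b=k[k[:,0]>0]
        print(round(z,3),len(k),"L",a[:,0].min().round(3) if len(a) else None,a[:,0].max().round(3) if len(a) else None,"R",b[:,0].min().round(3) if len(b) else None,b[:,0].max().round(3) if len(b) else None,"y",k[:,1].min().round(3),k[:,1].max().round(3))
for n in ("scene","top"):
    p=snapshot(n); w=cloud(p); r=w-tp
    m=(abs(r[...,1])<.03)&(abs(r[...,0])<.08)&(w[...,2]>.068)
    if m.any(): print(n,m.sum(),"zmin world",np.sort(w[m][:,2])[:8].round(3),"x",r[m][:,0].min().round(3),r[m][:,0].max().round(3),"y",r[m][:,1].min().round(3),r[m][:,1].max().round(3))
    save(p,sys.argv[1]+n)
E
python3 tip.py w4
```

```text
7.2 [ 0.46507182 -0.30923264  0.09133258] 0.3019086365996341 [ 0.66603121 -0.12673928  0.2475683 ]
4599
0.025 113 L -0.023 -0.012 R 0.014 0.025 y -0.009 0.011
0.03 261 L -0.025 -0.012 R 0.014 0.028 y -0.009 0.011
0.035 313 L -0.026 -0.012 R 0.014 0.028 y -0.008 0.011
0.04 339 L -0.027 -0.012 R 0.014 0.028 y -0.01 0.011
0.045 461 L -0.028 -0.012 R 0.014 0.029 y -0.01 0.011
0.05 453 L -0.027 -0.013 R 0.015 0.029 y -0.009 0.011
0.055 426 L -0.028 -0.013 R 0.015 0.03 y -0.009 0.011
0.06 388 L -0.028 -0.013 R 0.015 0.03 y 0.007 0.011
0.065 471 L -0.028 -0.012 R 0.014 0.029 y -0.002 0.011
0.07 870 L -0.026 -0.012 R 0.014 0.028 y -0.0 0.011
0.075 229 L -0.025 -0.019 R 0.021 0.027 y -0.01 0.011
0.08 164 L -0.023 -0.02 R 0.021 0.025 y -0.011 0.011
0.085 111 L -0.02 -0.02 R 0.021 0.022 y -0.013 0.001
scene 4214 zmin world [0.116 0.117 0.117 0.117 0.117 0.118 0.118 0.119] x -0.08 0.08 y -0.03 0.03
top 2864 zmin world [0.116 0.12  0.12  0.121 0.121 0.122 0.123 0.123] x -0.08 0.08 y -0.03 0.03
```

View pics/w4.png

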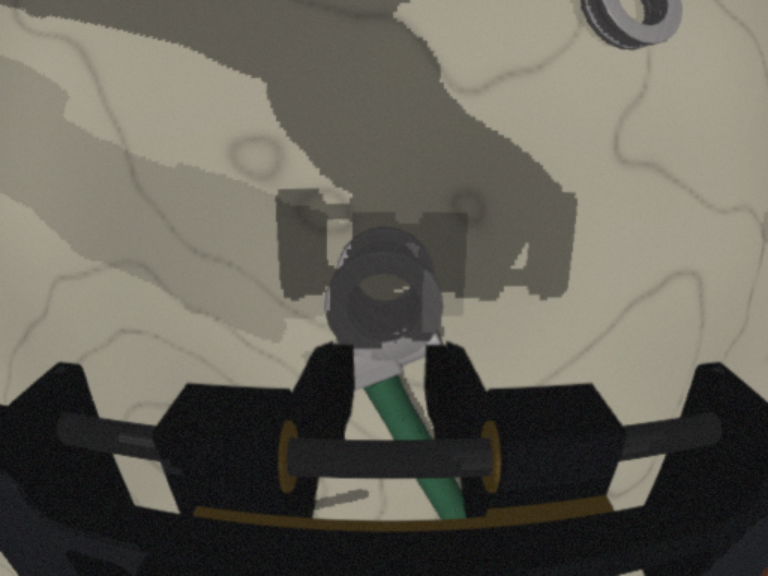

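All three cameras agree that the real fingertips are about 25 mm above the reported TCP, with x and y fine. I'll open the jaws, check whether the offset depends on opening, and measure the crossbar's height.

{"op": "send_rows", "data": {"series": [{"grip":1,"dx":0,"dy":0,"dz":0,"turn":0},{"grip":1,"dx":0,"dy":0,"dz":0,"turn":0},{"grip":1,"dx":0,"dy":0,"dz":0,"turn":0},{"grip":1,"dx":0,"dy":0,"dz":0,"turn":0},{"grip":1,"dx":0,"dy":0,"dz":0,"turn":0},{"grip":1,"dx":0,"dy":0,"dz":0,"turn":0},{"grip":1,"dx":0,"dy":0,"dz":0,"turn":0}]}}

```text
clock: 8.05
tool_pos: [0.4651, -0.3092, 0.0914]
eef_rot: [0.707, 0.707, 0.0, 0.0]
contact_force: [0.2, 0.3, 0.3]
opening: 0.91
```

```bash
python3 tip.py w5; python3 - <<'E'
from m import *
tp=get_state()["tool_pos"];w=wcloud(snapshot("wrist"))-tp
for r in (430,440,450,460,470,500,515): print(r,w[int(r/1.5),256].round(3))
E
```

```text
8.05 [ 0.46505449 -0.3092331   0.09142766] 0.9098631499837653 [0.17286632 0.30656249 0.29979786]
5832
0.025 146 L -0.049 -0.039 R 0.041 0.051 y -0.009 0.011
0.03 335 L -0.053 -0.039 R 0.041 0.054 y -0.009 0.011
0.035 386 L -0.053 -0.039 R 0.041 0.055 y -0.01 0.011
0.04 398 L -0.053 -0.039 R 0.04 0.055 y -0.01 0.011
0.045 556 L -0.054 -0.039 R 0.041 0.056 y -0.01 0.011
0.05 540 L -0.055 -0.039 R 0.041 0.056 y -0.01 0.011
0.055 539 L -0.055 -0.04 R 0.042 0.057 y -0.01 0.011
0.06 496 L -0.056 -0.04 R 0.041 0.057 y -0.009 0.011
0.065 532 L -0.057 -0.039 R 0.04 0.058 y -0.003 0.011
0.07 944 L -0.057 -0.039 R 0.04 0.058 y -0.001 0.011
0.075 410 L -0.057 -0.046 R 0.048 0.059 y -0.012 0.011
0.08 323 L -0.056 -0.046 R 0.048 0.057 y -0.011 0.011
0.085 227 L -0.047 -0.046 R 0.048 0.049 y -0.013 0.001
scene 4234 zmin world [0.117 0.117 0.118 0.119 0.12  0.12  0.12  0.121] x -0.079 0.08 y -0.03 0.03
top 3042 zmin world [0.119 0.12  0.121 0.123 0.124 0.125 0.125 0.126] x -0.08 0.08 y -0.03 0.03
430 [-0.002 -0.123 -0.092]
440 [-0.     0.026  0.104]
450 [-0.     0.026  0.106]
460 [-0.     0.025  0.108]
470 [-0.     0.023  0.11 ]
500 [-0.003 -0.199 -0.091]
515 [-0.003 -0.218 -0.09 ]
```

View pics/w5.png

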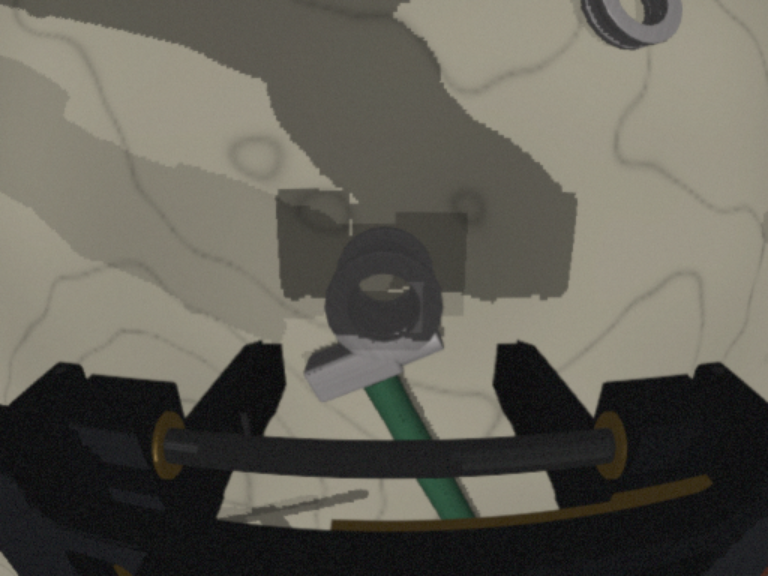

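The offset is constant at about 25.5 mm, and the crossbar sits about 80 mm above the tips, so there is plenty of room. I'll descend 79 mm, to true tips at about 38 mm, and grip.

{"op": "send_rows", "data": {"force": 40, "series": [{"grip":1,"dx":0,"dy":0,"dz":15,"turn":0},{"grip":1,"dx":0,"dy":0,"dz":15,"turn":0},{"grip":1,"dx":0,"dy":0,"dz":15,"turn":0},{"grip":1,"dx":0,"dy":0,"dz":15,"turn":0},{"grip":1,"dx":0,"dy":0,"dz":12,"turn":0},{"grip":1,"dx":0,"dy":0,"dz":7,"turn":0},{"grip":1,"dx":0,"dy":0,"dz":0,"turn":0},{"grip":0.5,"dx":0,"dy":0,"dz":0,"turn":0},{"grip":0.5,"dx":0,"dy":0,"dz":0,"turn":0},{"grip":0.5,"dx":0,"dy":0,"dz":0,"turn":0},{"grip":0.5,"dx":0,"dy":0,"dz":0,"turn":0},{"grip":0.5,"dx":0,"dy":0,"dz":0,"turn":0},{"grip":0.5,"dx":0,"dy":0,"dz":0,"turn":0},{"grip":0.5,"dx":0,"dy":0,"dz":0,"turn":0},{"grip":0.5,"dx":0,"dy":0,"dz":0,"turn":0}]}}

```text
clock: 9.75
tool_pos: [0.4628, -0.3091, 0.0127]
eef_rot: [0.707, 0.707, -0.001, -0.002]
contact_force: [-5.4, 0.5, 6.4]
opening: 0.651
```

{"op": "send_rows", "data": {"series": [{"grip":0.5,"dx":0,"dy":0,"dz":0,"turn":0},{"grip":0.5,"dx":0,"dy":0,"dz":-5,"turn":0},{"grip":0.5,"dx":0,"dy":0,"dz":-10,"turn":0},{"grip":0.5,"dx":0,"dy":0,"dz":-15,"turn":0},{"grip":0.5,"dx":0,"dy":0,"dz":0,"turn":0},{"grip":0.5,"dx":0,"dy":0,"dz":0,"turn":0}]}}

```text
clock: 10.35
tool_pos: [0.4657, -0.3095, 0.0431]
eef_rot: [0.707, 0.707, 0.0, 0.001]
contact_force: [0.6, 0.0, -5.8]
opening: 0.654
```

```bash
python3 tip.py w6 | head -1; python3 - <<'E'
import cv2
cv2.imwrite("pics/w6s.png",cv2.resize(cv2.imread("pics/w6scene.png")[120:240,80:200],None,fx=5,fy=5,interpolation=2))
E
```

```text
10.35 [ 0.46574792 -0.30947278  0.04311081] 0.6536631006224044 [ 0.56023141  0.00917311 -5.81941851]
```

View pics/w6.png

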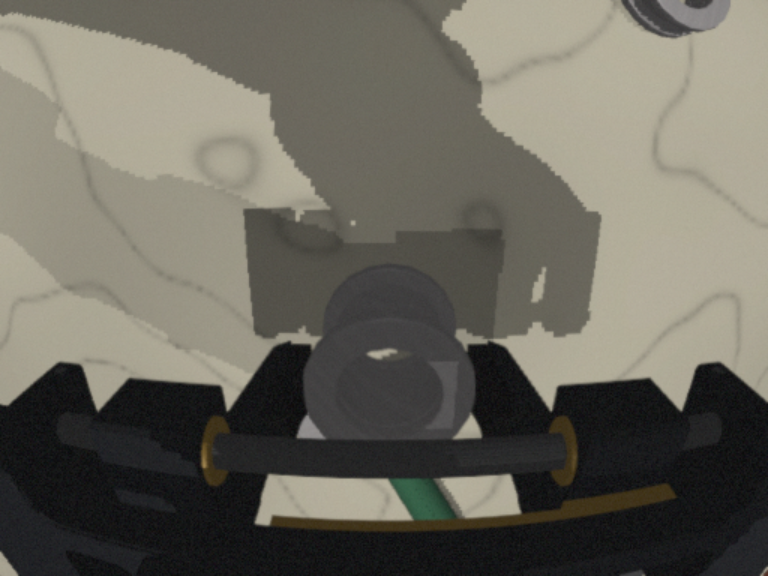

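View pics/w6s.png

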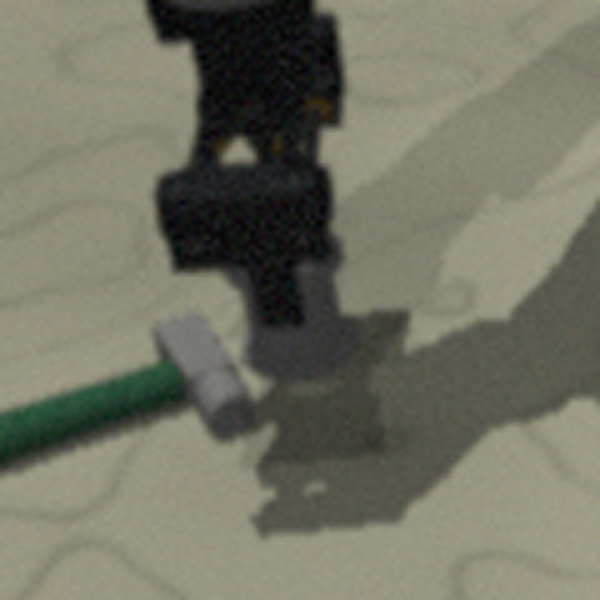

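The spool is lifted, upright, and hanging centred in the jaws. Next I'll raise it and carry it over.

{"op": "send_rows", "data": {"series": [{"grip":0.5,"dx":0,"dy":0,"dz":-20,"turn":0},{"grip":0.5,"dx":0,"dy":0,"dz":-30,"turn":0},{"grip":0.5,"dx":0,"dy":0,"dz":-30,"turn":0},{"grip":0.5,"dx":0,"dy":0,"dz":-30,"turn":0},{"grip":0.5,"dx":10,"dy":0,"dz":-20,"turn":0},{"grip":0.5,"dx":20,"dy":0,"dz":-15,"turn":0},{"grip":0.5,"dx":30,"dy":0,"dz":0,"turn":0},{"grip":0.5,"dx":30,"dy":0,"dz":0,"turn":0},{"grip":0.5,"dx":30,"dy":0,"dz":0,"turn":0},{"grip":0.5,"dx":30,"dy":0,"dz":0,"turn":0},{"grip":0.5,"dx":30,"dy":0,"dz":0,"turn":0},{"grip":0.5,"dx":30,"dy":0,"dz":0,"turn":0},{"grip":0.5,"dx":30,"dy":0,"dz":0,"turn":0},{"grip":0.5,"dx":30,"dy":0,"dz":0,"turn":0},{"grip":0.5,"dx":30,"dy":0,"dz":0,"turn":0},{"grip":0.5,"dx":30,"dy":0,"dz":0,"turn":0},{"grip":0.5,"dx":30,"dy":0,"dz":0,"turn":0},{"grip":0.5,"dx":30,"dy":0,"dz":0,"turn":0},{"grip":0.5,"dx":30,"dy":0,"dz":0,"turn":0}]}}

```text
clock: 12.4
tool_pos: [0.4644, 0.1119, 0.1871]
eef_rot: [0.707, 0.707, -0.0, -0.0]
contact_force: [1.0, 0.0, -5.8]
opening: 0.65
```

{"op": "send_rows", "data": {"series": [{"grip":0.5,"dx":30,"dy":0,"dz":0,"turn":0},{"grip":0.5,"dx":30,"dy":0,"dz":0,"turn":0},{"grip":0.5,"dx":30,"dy":0,"dz":0,"turn":0},{"grip":0.5,"dx":30,"dy":0,"dz":0,"turn":0},{"grip":0.5,"dx":25,"dy":0,"dz":0,"turn":0},{"grip":0.5,"dx":20,"dy":0,"dz":0,"turn":0},{"grip":0.5,"dx":15,"dy":0,"dz":0,"turn":0},{"grip":0.5,"dx":0,"dy":0,"dz":0,"turn":0},{"grip":0.5,"dx":0,"dy":0,"dz":0,"turn":0}]}}

```text
clock: 13.3
tool_pos: [0.4648, 0.2894, 0.1871]
eef_rot: [0.707, 0.707, -0.001, 0.0]
contact_force: [-0.3, -0.6, -5.8]
opening: 0.657
```

```bash
cat > chk.py <<'E'
from m import *
import sys
s=get_state(); tp=s["tool_pos"]; print(s["clock"],tp,s["opening"],s["contact_force"])
p=snapshot("wrist"); w=wcloud(p); r=w-tp
a=cv2.resize(p["img"][...,::-1],None,fx=1.5,fy=1.5)
cv2.imwrite(f"pics/{sys.argv[1]}.png",a)
m=(np.hypot(r[...,0],r[...,1])<.04)&(r[...,2]>.038)&(r[...,2]<.056)
q=w[m]; q=q[~((abs(q[:,1]-tp[1])<.013)&(abs(q[:,0]-tp[0])>.028))]
print("top flange pts",len(q),q.min(0).round(4),q.max(0).round(4),np.median(q,0).round(4))
for n in ("scene","top"):
    p=snapshot(n); w=cloud(p); save(p,sys.argv[1]+n)
    k=(abs(w[...,0]-.4655)<.012)&(abs(w[...,1]-.2915)<.012)&(w[...,2]>.04)&(w[...,2]<.104)
    if k.any(): print(n,"spindle",k.sum(),w[k].min(0).round(3),w[k].max(0).round(3))
    a=p["img"][100:290,60:420,::-1]; cv2.imwrite(f"pics/{sys.argv[1]}{n}.png",cv2.resize(a[:, 200:] if n=="scene" else a[:,:160],None,fx=3.1,fy=3.1,interpolation=2))
E
python3 chk.py c1
```

```text
13.3 [0.46475548 0.28940737 0.18706485] 0.6565256827934209 [-0.33879016 -0.5669593  -5.81877822]
top flange pts 5671 [0.4368 0.269  0.2251] [0.4927 0.3184 0.2365] [0.465  0.2982 0.2341]
scene spindle 92 [0.462 0.285 0.041] [0.474 0.3   0.098]
top spindle 40 [0.458 0.285 0.04 ] [0.471 0.294 0.089]
```

View pics/c1.png

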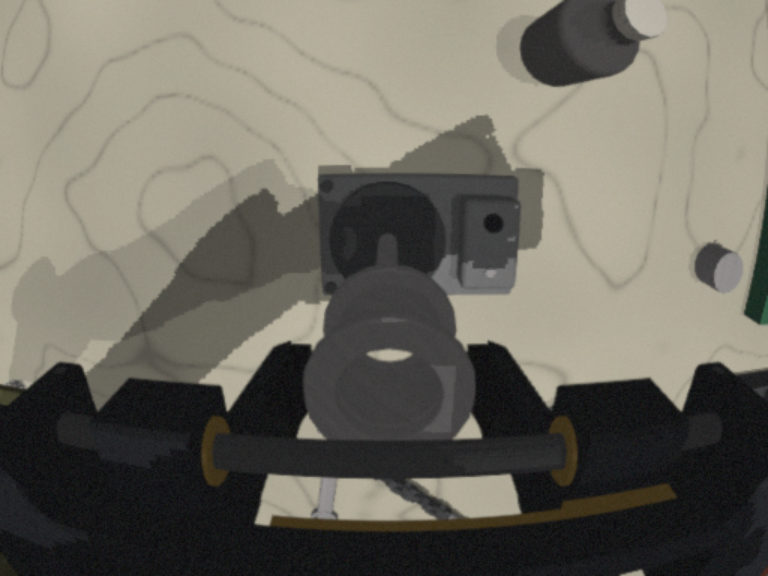

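View pics/c1scene.png

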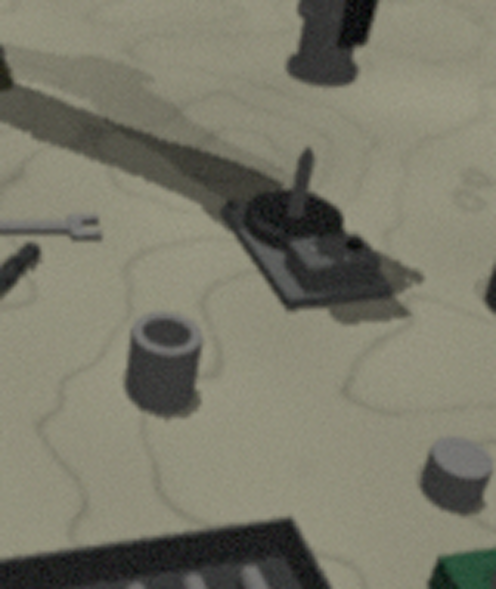

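The spool is held upright with its underside at about 0.174 and its axis at (0.465, 0.289). The spindle is at (0.4655, 0.2915), so I'll correct and lower to about 6 mm above the plate.

{"op": "send_rows", "data": {"series": [{"grip":0.5,"dx":2.5,"dy":1,"dz":15,"turn":0},{"grip":0.5,"dx":0,"dy":0,"dz":20,"turn":0},{"grip":0.5,"dx":0,"dy":0,"dz":20,"turn":0},{"grip":0.5,"dx":0,"dy":0,"dz":10,"turn":0},{"grip":0.5,"dx":0,"dy":0,"dz":8,"turn":0},{"grip":0.5,"dx":0,"dy":0,"dz":8,"turn":0},{"grip":0.5,"dx":0,"dy":0,"dz":10,"turn":0},{"grip":0.5,"dx":0,"dy":0,"dz":12,"turn":0},{"grip":0.5,"dx":0,"dy":0,"dz":12,"turn":0},{"grip":0.5,"dx":0,"dy":0,"dz":12,"turn":0},{"grip":0.5,"dx":0,"dy":0,"dz":11,"turn":0},{"grip":0.5,"dx":0,"dy":0,"dz":0,"turn":0},{"grip":0.5,"dx":0,"dy":0,"dz":0,"turn":0}]}}

```text
clock: 14.75
tool_pos: [0.466, 0.2931, 0.0491]
eef_rot: [0.707, 0.707, -0.0, -0.0]
contact_force: [0.6, 0.1, -4.8]
opening: 0.651
```

```bash
python3 chk.py c2
```

```text
14.75 [0.46595048 0.29314097 0.04913549] 0.6509980114576825 [ 0.55375085  0.1234327  -4.81983366]
top flange pts 6235 [0.438  0.2725 0.0871] [0.4939 0.322  0.1017] [0.4653 0.2985 0.0962]
scene spindle 21 [0.454 0.28  0.085] [0.472 0.298 0.099]
top spindle 18 [0.459 0.285 0.048] [0.471 0.293 0.1  ]
```

View pics/c2.png

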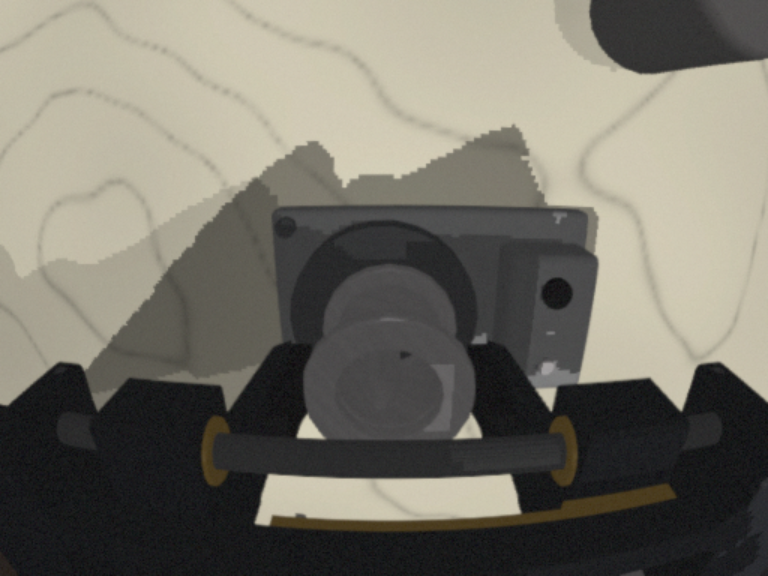

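View pics/c2scene.png

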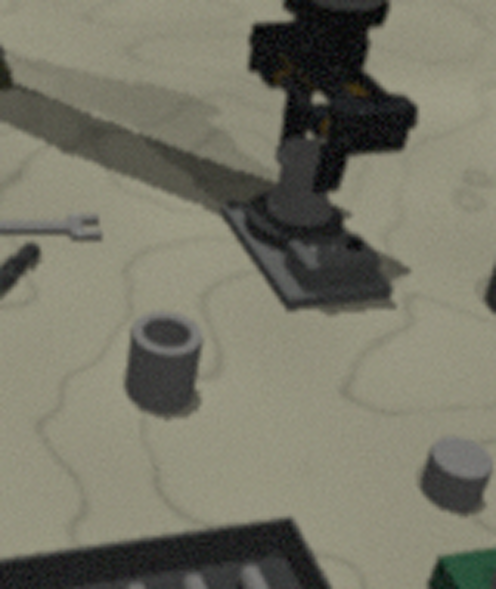

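The spool is threaded over the spindle with no side force and about 6 mm to go. I'll lower slowly until it touches.

{"op": "send_rows", "data": {"series": [{"grip":0.5,"dx":0,"dy":0,"dz":2,"turn":0},{"grip":0.5,"dx":0,"dy":0,"dz":2,"turn":0},{"grip":0.5,"dx":0,"dy":0,"dz":1,"turn":0},{"grip":0.5,"dx":0,"dy":0,"dz":0.5,"turn":0},{"grip":0.5,"dx":0,"dy":0,"dz":0,"turn":0},{"grip":0.5,"dx":0,"dy":0,"dz":0,"turn":0}]}}

```text
clock: 15.5
tool_pos: [0.466, 0.2933, 0.0439]
eef_rot: [0.707, 0.707, 0.0, -0.0]
contact_force: [0.2, 0.5, -5.6]
opening: 0.658
```

{"op": "send_rows", "data": {"series": [{"grip":0.5,"dx":0,"dy":0,"dz":0.5,"turn":0},{"grip":0.5,"dx":0,"dy":0,"dz":0.5,"turn":0},{"grip":0.5,"dx":0,"dy":0,"dz":0,"turn":0},{"grip":0.5,"dx":0,"dy":0,"dz":0,"turn":0}]}}

```text
clock: 15.9
tool_pos: [0.466, 0.2933, 0.0429]
eef_rot: [0.707, 0.707, 0.0, -0.0]
contact_force: [-0.9, 0.4, -5.5]
opening: 0.653
```

{"op": "send_rows", "data": {"series": [{"grip":0.5,"dx":0,"dy":0,"dz":0.5,"turn":0},{"grip":0.5,"dx":0,"dy":0,"dz":0.5,"turn":0},{"grip":0.5,"dx":0,"dy":0,"dz":0,"turn":0},{"grip":0.5,"dx":0,"dy":0,"dz":0,"turn":0}]}}

```text
clock: 16.3
tool_pos: [0.4661, 0.2933, 0.0427]
eef_rot: [0.707, 0.707, 0.0, -0.0]
contact_force: [-1.1, -0.3, 5.2]
opening: 0.654
```

Contact: the force went from −5.5 to +5.2 N and the descent stopped at the predicted height of 0.043. Checking height and flatness before letting go.

```bash
python3 - <<'E'
from m import *
s=get_state(); tp=s["tool_pos"]; w=wcloud(snapshot("wrist")); r=w-tp
m=(np.hypot(r[...,0],r[...,1])<.029)&(np.hypot(r[...,0],r[...,1])>.02)&(r[...,2]>.042)&(r[...,2]<.052)&~((abs(r[...,1])<.012)&(abs(r[...,0])>.026))
q=w[m]; A=np.c_[q[:,:2]-tp[:2],np.ones(len(q))]; print(len(q),np.linalg.lstsq(A,q[:,2],rcond=None)[0].round(4),q.min(0).round(3),q.max(0).round(3))
E
```

```text
3742 [ 0.0044 -0.015   0.0899] [0.44  0.273 0.085] [0.492 0.322 0.092]
```

The spool top is at 0.0899 (0.090 expected) and tilt is under 1°, so it is seated. Releasing.

{"op": "send_rows", "data": {"series": [{"grip":0.75,"dx":0,"dy":0,"dz":0,"turn":0},{"grip":0.8,"dx":0,"dy":0,"dz":0,"turn":0},{"grip":0.9,"dx":0,"dy":0,"dz":0,"turn":0},{"grip":0.95,"dx":0,"dy":0,"dz":0,"turn":0},{"grip":1,"dx":0,"dy":0,"dz":0,"turn":0},{"grip":1,"dx":0,"dy":0,"dz":0,"turn":0},{"grip":1,"dx":0,"dy":0,"dz":0,"turn":0},{"grip":1,"dx":0,"dy":0,"dz":0,"turn":0}]}}

```text
clock: 17.15
tool_pos: [0.466, 0.2933, 0.0419]
eef_rot: [0.707, 0.707, 0.0, -0.0]
contact_force: [0.2, -0.4, -0.1]
opening: 1.0
```

{"op": "send_rows", "data": {"series": [{"grip":1,"dx":0,"dy":0,"dz":-10,"turn":0},{"grip":1,"dx":0,"dy":0,"dz":-15,"turn":0},{"grip":1,"dx":0,"dy":0,"dz":-25,"turn":0},{"grip":1,"dx":0,"dy":0,"dz":-30,"turn":0},{"grip":1,"dx":0,"dy":0,"dz":-30,"turn":0},{"grip":1,"dx":0,"dy":0,"dz":-30,"turn":0},{"grip":1,"dx":0,"dy":0,"dz":0,"turn":0},{"grip":1,"dx":0,"dy":0,"dz":0,"turn":0}]}}

```text
clock: 17.95
tool_pos: [0.4662, 0.2934, 0.1828]
eef_rot: [0.707, 0.707, 0.001, 0.0]
contact_force: [0.6, -0.2, 0.3]
opening: 1.0
```

```bash
python3 - <<'E'
from m import *
s=get_state(); print(s["clock"],s["tool_pos"],s["contact_force"],s["opening"])
p=snapshot("wrist"); w=wcloud(p); cv2.imwrite("pics/e.png",cv2.resize(p["img"][...,::-1],None,fx=1.5,fy=1.5))
d=np.hypot(w[...,0]-.466,w[...,1]-.292); m=(d<.04)&(w[...,2]>.083)&(w[...,2]<.096)&(d>.012)
q=w[m]; A=np.c_[q[:,:2]-[.466,.292],np.ones(len(q))]; print(len(q),np.linalg.lstsq(A,q[:,2],rcond=None)[0].round(4),q.min(0).round(3),q.max(0).round(3))
p=snapshot("scene"); cv2.imwrite("pics/es.png",cv2.resize(p["img"][120:260,110:400,::-1],None,fx=2.7,fy=2.7))
for t in ("spool_mid","short_spool_mid","sleeve_mid"):
    for r in regions_of(p,t)[:1]: print(t,r["score"],r["extent"],np.nanmedian(cloud(p)[r["pixels"]],0).round(3))
E
```

```text
17.95 [0.46615491 0.2934007  0.1827971 ] [ 0.64784593 -0.23265645  0.2867605 ] 1.0000214687260414
2002 [ 0.0008 -0.0037  0.0898] [0.438 0.262 0.083] [0.498 0.322 0.093]
spool_mid 0.79 [344.7, 146.3, 368.8, 172.7] [0.484 0.287 0.065]
short_spool_mid 0.72 [203.8, 212.2, 229.7, 237.6] [ 0.625 -0.13   0.022]
sleeve_mid 0.6 [300.0, 203.1, 323.6, 233.6] [0.669 0.094 0.041]
```

View pics/e.png

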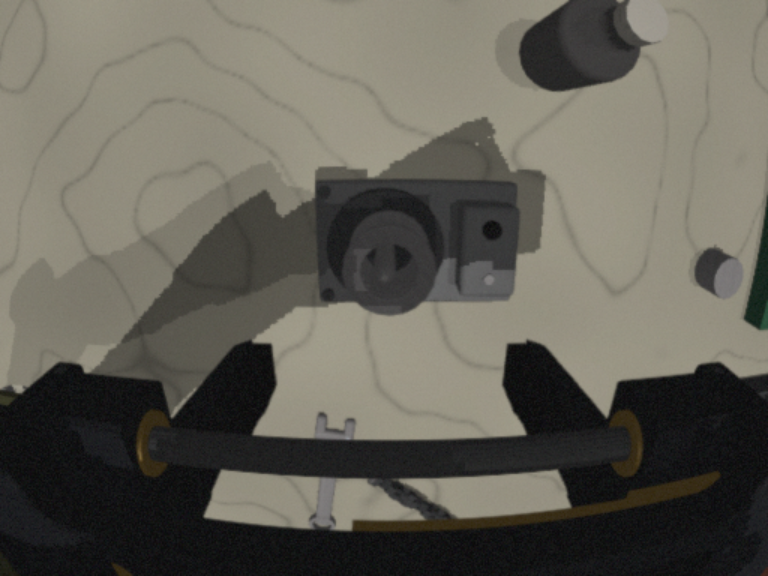

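View pics/es.png

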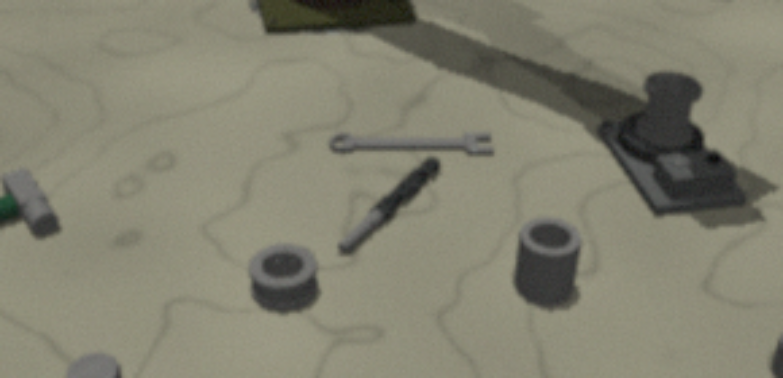

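The spool stands flat on the plate (top at 0.0898, level) with the spindle inside its bore at about (390,265). The gripper is clear and the other parts haven't moved.

```bash
python3 -c "
from plant import finish_job; print(finish_job())"
```

```text
the job is handed in; nothing more can be done
None
```

The tall spool is on the winder spindle, sitting flat on the round plate, and the job is handed in at about 18 s on the clock. I let go only after the plate contact showed: the wrist force went from −5.5 to +5.2 N and the descent stopped at the height I expected.

**Last checks:** the spool's top is at 0.0898 m against 0.090 m expected, level to within 0.3°. The spindle shows inside its bore and the open gripper is clear. The short spool and the sleeve are within 1 mm of where they started.

**What disagreed:**
- **First grasp:** it closed just above the spool without moving it. All three cameras put the real fingertips about 25 mm above the reported TCP. I allowed for that, and the second grasp held.
- **Grip opening:** it read 0.65 (57 mm) on the 60 mm flange. I took this as reading error, since the spool was held centred and upright.

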